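Shut and bolt the cover of the sample mill

ROBOT

A 6-joint arm with a two-finger parallel gripper is mounted at the origin on the work surface. World frame = base frame: x ahead of the robot, y to its left, z up, the work surface at z = 0. Lengths are in m, angles in rad, forces in N, time in s.
With the tool pointing down it reaches from about 0.3 to 0.95 m from the base axis. Payload 3.1 kg.
Tool frame: the origin (TCP) lies midway between the tips of the shut fingers; the grasp point (between the pads) lies 19 mm behind it; x points along the fingers, z is the direction in which the jaws open and shut, and the axes are right-handed (so a half turn about x gives the same grasp; the last joint's range is limited). The gripper opens to 85 mm and grips with 20 to 120 N. Pads are 22 mm wide; open, the fingers measure 114 mm over their backs; the gripper's body (76 mm by 85 mm) begins 54 mm behind the grasp point. The pads swing forward as they close: fully open they stand 13 mm farther back than shut.
Start: joints at [-1.415, 0.308, 1.634, -0, 1.2, -0.07], TCP at [0.14, -0.609, 0.231] pointing down, gripper open.
Joint ranges: [-3.06, 3.06], [-0.79, 1.96], [0.05, 2.63], [-1.19, 4.34], [0.05, 2.64], [-2.94, 2.94]. Speed limits (rad/s): [2.79, 2.79, 3.14, 3.14, 3.14, 3.14].

INTERFACE

Orientations are given as a unit quaternion [w, x, y, z].
In Python, from station import manip gives the robot as it stands.
- The arm moves only by the tool servo_tool, never from a script. Its argument "rows" is a list of rows, each a list of 3 entries, a list of its own where there are three numbers: the shift along the world's x, y, z in cm, then the turn, a rotation vector about the world's x, y, z in degrees, then the finger opening in cm, from 0 to 8.54. In form: [[[dx, dy, dz], [wx, wy, wz], jaw], ...]. A call has 1 to 10 rows; each row is the pose to reach, as a shift and turn from the pose commanded when the call began; what a row does not reach only later rows make up. A row lasts 1/10 s, in which the tool goes at most 50 mm and 8.59 degrees, less where a joint would pass 70% of its speed; a pose out of reach is approached as far as the arm can. A call with a gripper value outside its range is refused whole. The fingers move at their own pace and stop on an object; the grip force is fixed at half the most. Time passes only in rows, so rows that repeat a pose let the fingers close. It gives the time, the measured TCP pose, the force and the opening at its end, in the units of the state.
- manip.get_state(): the state, without advancing time (a new reading comes with each control period).
- manip.snapshot(name): name is "scene" or "side" or "wrist"; returns a dict with "color" (384x512x3 uint8, red, green, blue), "intrinsics" (3x3 intrinsics, pixels), "R" (3x3) and "t" (3): a world point X has camera coordinates R X + t. Camera axes: x right, y down, z forward; pixel columns grow to the right and rows downward; lengths in m; the calibration is good to about 2 mm. The wrist camera is an equidistant fisheye: a pixel r from the principal point sees the ray r / f radians off the axis. A picture is of the moment at which its call begins. There is no depth.
- manip.hand_in(): hands the job in, once; it reports no verdict.
The state is a dict: "t": time; "joint_positions": joint angles; "qd": joint speeds; "effort": joint torques, N m; "tool_pos": TCP position; "tcp_rot": TCP orientation; "force": force on the tool from outside, world axes, zero at the start; "ft_torque": the same for the moment, N m; "width": opening from 0.0 (shut) to 1.0 (fully open).
Only numpy, scipy, OpenCV 4.12 (cv2) and the standard library are available. Lean on these libraries where they do the work, as an engineer would, in place of code of your own. Each camera call takes 0.05 s, during which the arm holds its last target. There are 200 camera calls.

TASK

The sample mill is loaded for its next run: push its cover down shut with the fingertips, then bolt it by holding the bolt's spring catch down with one fingertip while the other pushes the bolt by its knob fully home through the keeper on the cover. Finish with the catch let go, sprung up again and locking the bolt, and the robot clear of everything. Pick nothing up, do not swing the cover farther open, and leave the jars, tin, brush, scoop, sieve and cup where they are.

Things in the scene. Friction and masses are not known exactly. Their poses are not given: they have to be found in the camera images.
- mill: sample mill, fixed to the bench: blue cabinet 320 (x) x 300 (y) mm, flat grey deck 160 mm above the bench, motor on its right. Origin: centre of its underside; x from its front (robot side) to its back, y to its left, z up. Offsets below are in this frame, mm. On the deck from back to front: cover, bolt lying along y, spring catch nearest the robot
- cover (a joint): angle of the aluminium cover, rad: 0 shut flat on the deck, grows as its front edge rises (it starts ajar, 0.2 to 0.5). Plate 196 (x) x 220 (y) x 12 mm, hinge axis along y at mill x 146, z 161. Stiff hinge: the cover stays where it is left, and 2 to 4 N down on its front band closes it. Not quite shut, its keeper blocks the bolt's way
- cover_press (a point): point on top of the cover's flat front band, where a hand pushes it shut: 172 mm in front of the hinge axis, 26 mm behind the front edge. With the cover shut it is at x -26, y 10, z 173. Moves and tilts with the cover. A black D-handle stands 24 mm above the band farther right (y -95 to -45), a flat sight glass lies behind
- keeper (a point): middle of the top of the keeper, a steel staple on the cover's front edge, 20 (y) x 45 (x) mm, 25 mm high over the deck. With the cover shut it is at x -90, y 63, z 186, and the bolt passes through it. Moves with the cover
- bolt (a joint): travel of the bolt, m: 0 drawn (the start), 0.030 fully home against its stop, through the keeper; it slides towards mill +y and needs about 2 N when free. Flat steel bar 30 x 120 x 10 mm under two straps (tops 24 mm over the deck), four teeth on its front edge. The catch's tongue between the teeth locks it at 0, 0.015 and 0.030, with about 1.5 mm of play
- knob (a point): centre of the bolt's black finger knob, an upright cylinder 18 mm diameter, from 30 to 58 mm over the deck (this point at mill z 204), on a thinner stem. Bolt drawn: x -85, y -15; bolt home: x -85, y 15. Apart from the catch nothing within 40 mm stands higher than 26 mm over the deck once the cover is shut
- catch (a joint): how far the spring catch is pressed straight down, m: 0 up, 0.012 fully down. The bolt passes only while it is down 0.007 or more. Spring 5 N at the top, 8 N fully down. Let go, it springs up, fully only where the bolt is at one of its three locking places; under a tooth it stays about half down
- catch_top (a point): centre of the top of the catch's ribbed dark steel cap, 28 (x) x 64 (y) mm, flat and level; at x -137, y -21.5, so 52 mm nearer the robot along mill x than the knob. 44 mm over the deck when up (mill z 204), 32 mm fully down. Long in y, so a fingertip can slide along it while the bolt moves
- tin: small round aluminium tin standing loose on the deck's front left corner, 40 mm dia x 34 mm; origin under its centre. Bystander: leave it
- brush: short brush lying loose on the deck's front right corner, 95 mm long along x. Bystander: leave it
- jar_a: sample jar with white lid, 60 mm dia x 85 mm, on the bench; origin under its centre. Bystander: leave it.
- jar_b: sample jar with white lid, 48 mm dia x 70 mm, on the bench; origin under its centre. Bystander: leave it.
- scoop: steel sample spoon, 170 mm long, lying on the bench. Bystander: leave it.
- sieve: round steel test sieve, 200 mm dia x 50 mm, on the bench; origin under its centre. Bystander: leave it.
- cup: white open plastic cup, 70 mm dia x 60 mm, on the bench; origin under its centre. Bystander: leave it.

How it is judged:
On the way, in this order (a step that is already met when the one before it is completed fails the run):
1. the cover is shut with the bolt still drawn (value of joint cover below 0.012 rad and value of joint bolt below 0.005 m), for 0.2 s.
2. the catch is pressed down clear of the bolt's teeth (value of joint catch above 0.006 m), for 0.05 s.
3. the bolt is home (value of joint bolt above 0.027 m), for 0.1 s.
At the end, for the whole second after the job is handed in: The cover is shut (under 0.02 rad), the bolt is home in the keeper (past 27 of its 30 mm) and at rest, the catch has sprung up (within 2 mm) and locks it, and the robot touches nothing (value of joint cover below 0.02 rad and value of joint bolt above 0.027 m and value of joint catch below 0.002 m and velocity of joint bolt below 0.005 m/s).
It fails at once if the cover is swung farther open (value of joint cover above 0.52 rad).
It fails at once if a bystander is shifted or lifted by more than 30 mm (distance of any of tin, brush, jar_a, jar_b, scoop, sieve, cup from where it was at the start of the episode above 0.03 m).
It also fails if it takes over 54 s, if anything falls off the work surface, if the arm or the gripper's body presses on something with over 40 N, if the wrist force passes 120 N, or if a joint passes its speed limit or range.

## Working session

There is one attempt and no reset: what is moved stays moved. The work goes in short steps, Python scripts to look and compute and a tool call to move; the robot and the scene stay as the last step left them, time stands still between calls to the robot, and variables do not carry over. Pictures are saved under pics/ and viewed, about 8 in all and at most 12, crops included, and the job is handed in when it is done.

Besides the shell and the picture viewer there is one more tool, called after "Request:" as name(argument=value, ...) on one line, values as JSON. servo_tool: Moves the arm, as the interface text tells. Its arguments: {"type":"object","properties":{"rows":{"type":"array","items":{"type":"array"}}},"required":["rows"]}

```bash
mkdir -p pics; ls; cat > h.py <<'E'
from station import manip
import cv2,numpy as np,json
def snap(n,f):
    s=manip.snapshot(n); cv2.imwrite('pics/'+f+'.png',s['color'][:,:,::-1])
    json.dump({k:np.array(s[k]).tolist() for k in('intrinsics','R','t')},open('pics/'+f+'.json','w'))
    return s
def load(f): return {k:np.array(v) for k,v in json.load(open('pics/'+f+'.json')).items()}
def atz(c,px,z):
    """pinhole pixel -> world point at height z"""
    K,R,t=c['intrinsics'],c['R'],c['t']
    d=R.T@np.linalg.solve(K,[px[0],px[1],1]); o=-R.T@t
    return o+d*(z-o[2])/d[2]
def proj(c,X):
    p=c['intrinsics']@(c['R']@np.array(X)+c['t']); return p[:2]/p[2]
E
python3 - <<'E'
from h import *
a=snap('scene','scene0'); b=snap('side','side0')
for s in(a,b): print(s['intrinsics'][0],-s['R'].T@s['t'])
cv2.imwrite('pics/both.png',cv2.resize(np.hstack([a['color'],b['color']])[:,:,::-1],(800,300)))
cv2.imwrite('pics/scene0b.png',cv2.resize(a['color'][:,:,::-1],(800,600),interpolation=cv2.INTER_CUBIC))
print(manip.get_state())
E
```

```text
pics
[397.23974586   0.         258.92575501] [1.36767057 0.04104422 0.83286404]
[465.75252868   0.         258.37686378] [0.02801199 0.91672462 1.15247569]
{'t': 0.1, 'joint_positions': array([-1.41470465e+00,  3.08945611e-01,  1.63506371e+00, -9.09126885e-06,
        1.19967594e+00, -6.97325715e-02]), 'qd': array([-0.00092116, -0.00081022, -0.00423372,  0.0009623 ,  0.00067753,
        0.00030728]), 'effort': array([-1.00491041e-03, -4.16406083e+01, -2.77645826e+01, -1.30748222e-04,
        3.99629760e-03, -7.41556875e-06]), 'tool_pos': array([ 0.1397789 , -0.60840773,  0.23014254]), 'tcp_rot': array([ 0.55260543,  0.44097664,  0.55369997, -0.43998089]), 'force': array([-0.36124109, -0.40174158,  0.00863762]), 'ft_torque': array([0.0004322 , 0.00761771, 0.04185082]), 'width': 0.9989554362541968}
```

View pics/scene0b.png

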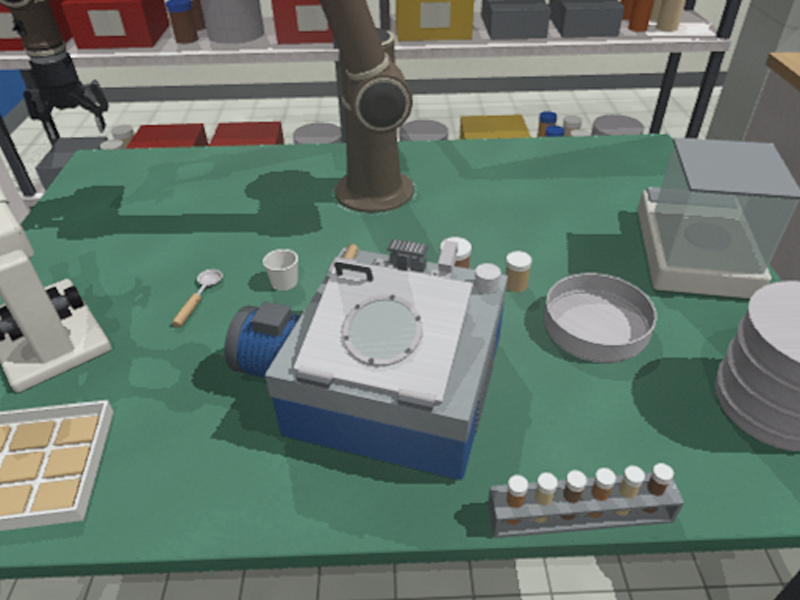

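The scene view looks from the far side. The mill is mid-table with its cover ajar, the catch at about (407,250) and the tin at about (487,278) of the 800x600 picture. Next I'll look from the side.

```bash
python3 - <<'E'
from h import *
a=cv2.imread('pics/side0.png')
cv2.imwrite('pics/side0b.png',cv2.resize(a,(800,600),interpolation=cv2.INTER_CUBIC))
E
```

```text
(no output)
```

View pics/side0b.png

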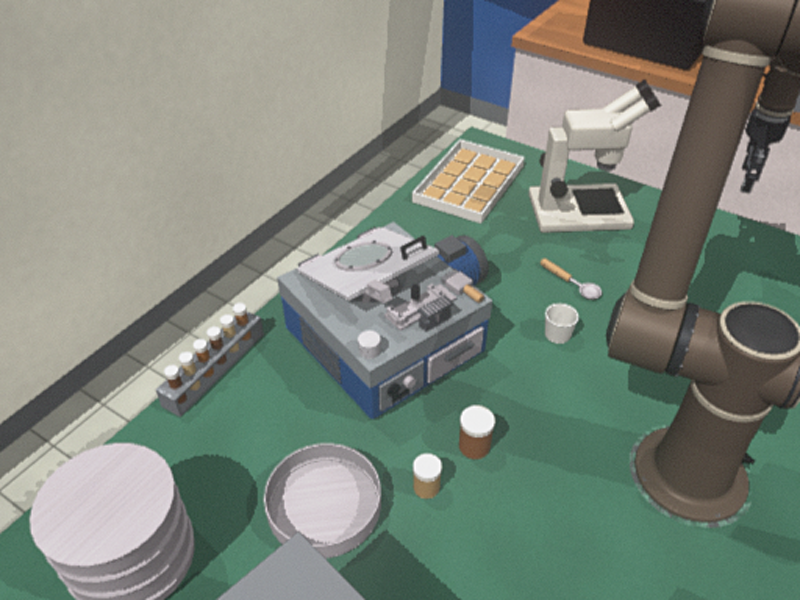

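The side view shows the deck corners (800x600 picture): front-left about (373,385), front-right (491,305), back-left (281,278). The knob is at (415,292), the catch at (436,312) and the tin at (370,342). I'll enlarge a crop.

```bash
python3 - <<'E'
from h import *
a=cv2.imread('pics/side0.png')[135:275,170:330]
cv2.imwrite('pics/side0c.png',cv2.resize(a,None,fx=5,fy=4.2857/1*1,interpolation=cv2.INTER_CUBIC) if 0 else cv2.resize(a,None,fx=4.25,fy=4.25,interpolation=cv2.INTER_CUBIC))
E
```

```text
(no output)
```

View pics/side0c.png

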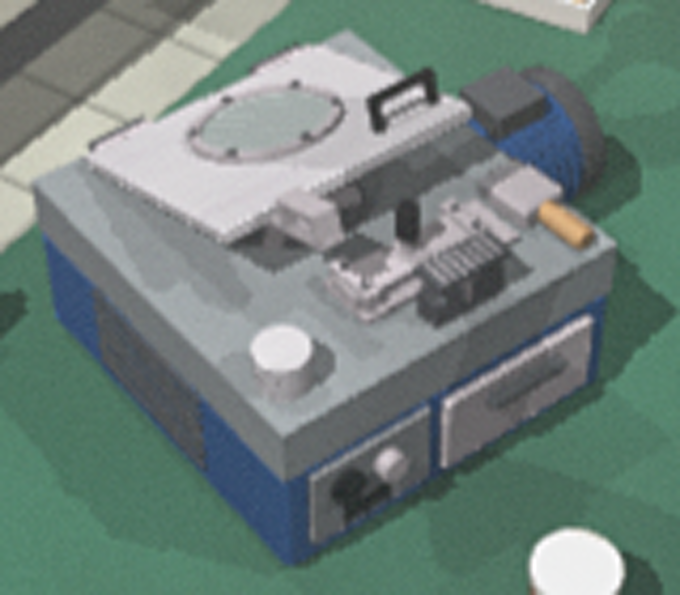

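```bash
cat > fit.py <<'E'
from h import *
from scipy.optimize import least_squares
c=load('side0')
def P(u,v): return np.array([170+(u+.5)/4.25-.5,135+(v+.5)/4.25-.5])
obs=[((-160,150,160),P(284,437)),((-160,-150,160),P(615,240)),((160,150,160),P(37,187)),((-85,-15,218),P(408,203)),((-137,-21.5,204),P(463,260)),((-160,150,0),P(290,565))]
def W(p,m):
    x,y,a=p; m=np.array(m)/1000; C,S=np.cos(a),np.sin(a)
    return np.array([x+C*m[0]-S*m[1],y+S*m[0]+C*m[1],m[2]])
def cov(th,r,y,h): # point on cover: r in front of hinge, height h above the axis when shut
    return (146-r*np.cos(th)-h*np.sin(th),y,161+r*np.sin(th)+h*np.cos(th))
if __name__=='__main__':
    f=lambda p:np.concatenate([proj(c,W(p,m))-q for m,q in obs])
    s=least_squares(f,[.6,0,0.]); p=s.x
    print(p,np.degrees(p[2]),f(p).reshape(-1,2).round(1).tolist())
    g=lambda q:np.concatenate([proj(c,W(p,cov(q[0],196,q[1],12)))-P(225,230),proj(c,W(p,cov(q[0],0,q[1],12)))-P(88,148)])
    q=least_squares(g,[.3,110]); print('cover',q.x,q.fun)
    for n,m in dict(knob=(-85,-15,204),knobhome=(-85,15,204),catch=(-137,-21.5,204),press=cov(q.x[0],172,10,12),press0=(-26,10,173)).items(): print(n,W(p,m).round(4))
    np.save('p.npy',p)
    st=manip.get_state()
    from scipy.spatial.transform import Rotation as R
    w=st['tcp_rot']; print(R.from_quat([w[1],w[2],w[3],w[0]]).as_matrix().round(3))
    s=load('scene0')
    for m in obs: print(m[0],proj(s,W(p,m[0]))*800/512)
E
python3 fit.py
```

```text
[ 0.6552545   0.03746058 -0.31820016] -18.231526253435185 [[0.2, -1.1], [0.3, 0.1], [-1.1, -2.0], [0.2, 0.2], [0.1, -1.2], [0.2, 3.4]]
cover [  0.32212329 109.78900101] [ 0.640152   -0.04331508  0.24668037  2.00783986]
knob [0.5698 0.0498 0.204 ]
knobhome [0.5792 0.0783 0.204 ]
catch [0.5184 0.0599 0.204 ]
press [0.6385 0.0535 0.2268]
press0 [0.6337 0.0551 0.173 ]
[[-0.     0.975  0.224]
 [ 0.002  0.224 -0.975]
 [-1.     0.    -0.002]]
(-160, 150, 160) [504.2312789  274.81462117]
(-160, -150, 160) [339.91526362 247.0764063 ]
(160, 150, 160) [464.73146146 420.57664466]
(-85, -15, 218) [398.55424654 258.14650359]
(-137, -21.5, 204) [403.87272919 246.00016944]
(-160, 150, 0) [496.37959964 340.85992653]
```

The fit agrees with both cameras: mill at (0.655, 0.037), yaw -18.2°, cover at about 0.32 rad. I'll travel above the press point, turning the jaw axis onto mill x and shutting the fingers.

Request:
servo_tool(rows=[[[0, 0, 5], [0, 0, 8], 0], [[1, 2, 10], [0, 0, 16], 0], [[4, 5.5, 14], [0, 0, 24], 0], [[6.8, 9.2, 14], [0, 0, 32], 0], [[9.6, 12.9, 14], [0, 0, 40], 0], [[12.4, 16.6, 14], [0, 0, 48], 0], [[15.2, 20.3, 14], [0, 0, 56], 0], [[18, 24, 14], [0, 0, 58.7], 0], [[20.8, 27.7, 14], [0, 0, 58.7], 0], [[23.6, 31.4, 14], [0, 0, 58.7], 0]])

```text
t: 1.1
tool_pos: [0.3765, -0.2933, 0.3709]
tcp_rot: [0.698, 0.113, 0.698, -0.113]
force: [1.1, -1.1, -0.4]
width: -0.001
```

Request:
servo_tool(rows=[[[2.8, 3.7, 0], [0, 0, 0], 0], [[5.6, 7.4, 0], [0, 0, 0], 0], [[8.4, 11.1, 0], [0, 0, 0], 0], [[11.2, 14.8, 0], [0, 0, 0], 0], [[14, 18.5, 0], [0, 0, 0], 0], [[16.8, 22.2, 0], [0, 0, 0], 0], [[19.6, 25.9, 0], [0, 0, 0], 0], [[22.4, 29.6, 0], [0, 0, 0], 0], [[25.2, 33.3, 0], [0, 0, 0], 0], [[26.2, 34.8, 0], [0, 0, 0], 0]])

```text
t: 2.1
tool_pos: [0.6392, 0.0565, 0.3699]
tcp_rot: [0.698, 0.112, 0.699, -0.111]
force: [0.1, -0.5, 0.8]
width: 0.001
```

Request:
servo_tool(rows=[[[0, 0, 0], [0, 0, 0], 0], [[0, 0, 0], [0, 0, 0], 0]])

```text
t: 2.3
tool_pos: [0.6373, 0.0523, 0.3705]
tcp_rot: [0.697, 0.112, 0.699, -0.113]
force: [0.2, -0.2, 0.8]
width: 0.002
```

```bash
python3 - <<'E'
from h import *
from fit import W,cov,c,P
s=snap('wrist','w1'); a=s['color'][:,:,::-1].copy()
print(manip.get_state()['tool_pos'],manip.get_state()['joint_positions'])
p=np.load('p.npy')
K,R,t=map(np.array,(s['intrinsics'],s['R'],s['t']))
def fe(X):
    v=R@X+t; th=np.arctan2(np.hypot(v[0],v[1]),v[2]); d=v[:2]/np.hypot(v[0],v[1])
    return K[:2,2]+th*d*np.array([K[0,0],K[1,1]])
for n,m in dict(knob=(-85,-15,218),catch=(-137,-21.5,204),press=cov(.32,172,10,12),cFL=cov(.32,196,110,12),cFR=cov(.32,196,-110,12),FL=(-160,150,160),FR=(-160,-150,160)).items():
    q=fe(W(p,m)); print(n,q.round(1)); cv2.circle(a,tuple(int(v) for v in q.round()),2,(0,0,255),1)
cv2.imwrite('pics/w1b.png',cv2.resize(a,(800,600),interpolation=cv2.INTER_CUBIC))
E
```

```text
[0.63713688 0.05173733 0.37087986] [ 1.34070588e-02  2.49080591e-01  1.42993470e+00 -9.80032056e-04
  1.46403863e+00  3.34713198e-01]
knob [194.2 196.1]
catch [153.3 197.2]
press [253.9 175.6]
cFL [229.   74.1]
cFR [234.1 278.7]
FL [139.1  51.5]
FR [159.6 268.5]
```

View pics/w1b.png

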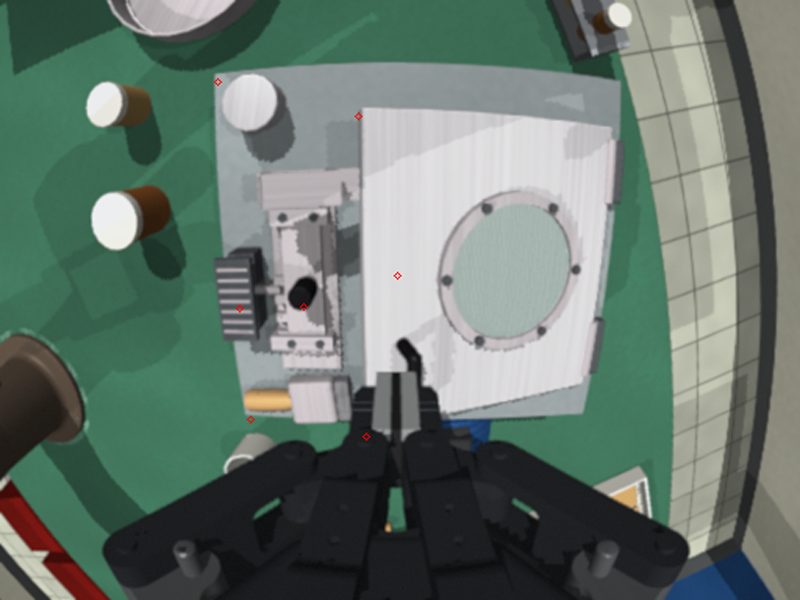

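The wrist view (800x600) shows the catch cap centred at (240,298), the knob top at about (295,295), the deck FL corner at (215,73) and the cover FL corner at (361,107). Everything sits about 9 px towards mill +y of the prediction. I'll refit with these.

```bash
cat > fit2.py <<'E'
from h import *
from fit import W,cov,c,obs
from scipy.optimize import least_squares
def fe(s,X):
    K,R,t=s['intrinsics'],s['R'],s['t']
    v=R@X+t; r=np.hypot(v[0],v[1]); return K[:2,2]+np.arctan2(r,v[2])*v[:2]/r*[K[0,0],K[1,1]]
def Q(u,v): return (np.array([u,v])+.5)*.64-.5
E
python3 - <<'E'
from fit2 import *
w=load('w1')
wo=[((-137,-21.5,204),Q(240,298)),((-160,150,160),Q(215,73)),((160,150,160),Q(621,79))]
f=lambda p:np.concatenate([proj(c,W(p,m))-q for m,q in obs[:5]]+[fe(w,W(p,m))-q for m,q in wo])
g=lambda p:np.concatenate([fe(w,W(p,m))-q for m,q in wo])
for h in(f,g):
    s=least_squares(h,np.load('p.npy')); p=s.x; print(p,s.fun.reshape(-1,2).round(1).tolist())
    for m in((-85,-15,218),cov(.32,196,110,12)): print((fe(w,W(p,m))+.5)/.64)
    for m in((-85,-15,204),(-137,-21.5,204),(-26,10,173)): print(W(p,m).round(4))
print(-w['R'].T@w['t'], manip.get_state()['tool_pos'])
E
```

```text
[ 0.65591033  0.04363897 -0.31591109] [[-1.1, 0.3], [-0.8, 1.0], [-2.5, -0.9], [-1.0, 1.2], [-1.2, -0.2], [-1.6, 1.9], [0.4, 0.7], [0.0, 0.0]]
[301.87738797 299.14436184]
[355.8835697  106.79393091]
[0.5705 0.0558 0.204 ]
[0.519  0.0658 0.204 ]
[0.6343 0.0612 0.173 ]
[ 0.65691128  0.04447281 -0.31569939] [[-1.2, 1.1], [0.9, -0.2], [0.5, -0.7]]
[302.75984996 297.63525265]
[357.00141099 104.96077406]
[0.5715 0.0566 0.204 ]
[0.52   0.0666 0.204 ]
[0.6353 0.0621 0.173 ]
[0.6640842  0.1324166  0.51335833] [0.63713688 0.05173733 0.37087986]
```

Request:
servo_tool(rows=[[[0, 0.8, -4], [0, 0, 0], 0], [[0, 0.8, -8], [0, 0, 0], 0], [[0, 0.8, -11.5], [0, 0, 0], 0], [[0, 0.8, -13], [0, 0, 0], 0], [[0, 0.8, -14], [0, 0, 0], 0], [[0, 0.8, -15], [0, 0, 0], 0], [[-0.1, 0.8, -16], [0, 0, 0], 0], [[-0.2, 0.8, -17], [0, 0, 0], 0], [[-0.3, 0.8, -18], [0, 0, 0], 0], [[-0.3, 0.8, -19], [0, 0, 0], 0]])

```text
t: 3.35
tool_pos: [0.6349, 0.0611, 0.1809]
tcp_rot: [0.698, 0.113, 0.698, -0.113]
force: [-0.0, 1.3, 1.5]
width: -0.003
```

Request:
servo_tool(rows=[[[0, 0, -0.3], [0, 0, 0], 0], [[0, 0, -0.6], [0, 0, 0], 0], [[0, 0, -0.8], [0, 0, 0], 0], [[0, 0, -0.8], [0, 0, 0], 0]])

```text
t: 3.75
tool_pos: [0.6352, 0.0607, 0.1733]
tcp_rot: [0.698, 0.113, 0.698, -0.113]
force: [-0.6, 0.3, 0.1]
width: 0.003
```

Request:
servo_tool(rows=[[[0, 0, -0.2], [0, 0, 0], 0], [[0, 0, -0.4], [0, 0, 0], 0], [[0, 0, -0.5], [0, 0, 0], 0], [[0, 0, -0.5], [0, 0, 0], 0]])

```text
t: 4.15
tool_pos: [0.6356, 0.0607, 0.1729]
tcp_rot: [0.699, 0.113, 0.697, -0.113]
force: [-7.1, -0.6, 16.0]
width: -0.0
```

The tool stopped at z = 0.173 with 16 N, so the cover is shut. I'll rise, open the jaws and move over the catch and knob.

Request:
servo_tool(rows=[[[0, 0, 4], [0, 0, 0], 0], [[0, 0, 8], [0, 0, 0], 0], [[-2, -0.5, 11], [0, 0, 0], 3.75], [[-6, -1.4, 11], [0, 0, 0], 3.75], [[-9, -2, 11], [0, 0, 0], 3.75], [[-9.7, -2.2, 10], [0, 0, 0], 3.75], [[-9.7, -2.2, 10], [0, 0, 0], 3.75], [[-9.7, -2.2, 10], [0, 0, 0], 3.75], [[-9.7, -2.2, 10], [0, 0, 0], 3.75], [[-9.7, -2.2, 10], [0, 0, 0], 3.75]])

```text
t: 5.15
tool_pos: [0.539, 0.039, 0.2683]
tcp_rot: [0.698, 0.113, 0.698, -0.113]
force: [0.1, -1.3, -0.2]
width: 0.439
```

```bash
python3 - <<'E'
from fit2 import *
s=snap('wrist','w2'); a=s['color'][:,:,::-1].copy(); b=snap('side','side2')
np.save('p2.npy',[.656,.0438,-.3158]); p=np.load('p2.npy')
print(manip.get_state()['tool_pos'],manip.get_state()['width'])
for n,m in dict(knob=(-85,-15,218),catch=(-137,-21.5,204),keeper=(-90,63,186),cFL=(-50,110,173),FL=(-160,150,160)).items():
    q=fe(load('w2'),W(p,m)); print(n,((q+.5)/.64).round(1)); cv2.circle(a,tuple(int(v) for v in q.round()),2,(0,0,255),1)
cv2.imwrite('pics/w2b.png',cv2.resize(a,(800,600),interpolation=cv2.INTER_CUBIC))
E
```

```text
[0.53863579 0.03896422 0.26820906] 0.4422642223202259
knob [452.4 281.2]
catch [337.7 286.3]
keeper [436.7 105. ]
cFL [511.7  23.4]
FL [301.9 -36.8]
```

View pics/w2b.png

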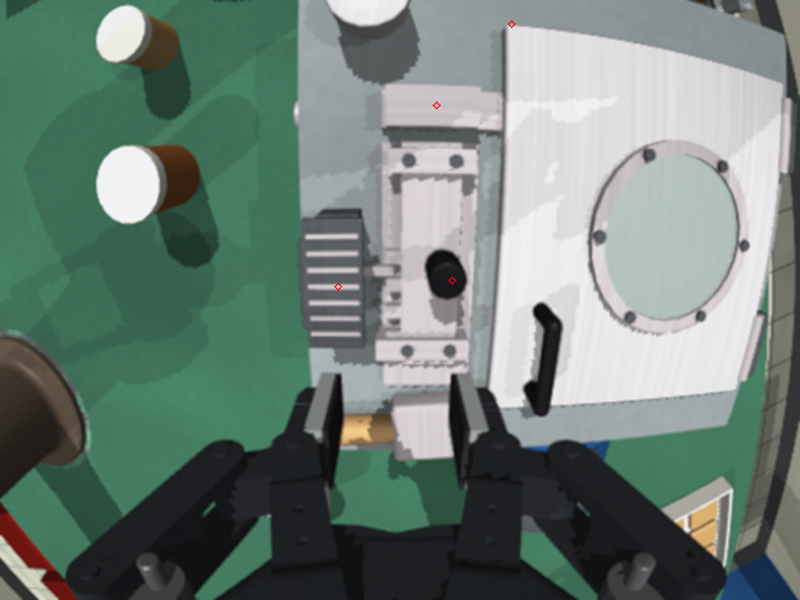

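The wrist view shows the cover shut, the catch cap centred at (333,281), the knob top at about (450,283) and the keeper at (435,107), all within about 2.5 mm of the prediction. I'll go down with a small correction; the knob finger will come down on the -y side of the knob.

Request:
servo_tool(rows=[[[-0.2, 0.1, -2], [0, 0, 0], 3.75], [[-0.2, 0.1, -4], [0, 0, 0], 3.75], [[-0.2, 0.1, -5], [0, 0, 0], 3.75], [[-0.2, 0.1, -5.5], [0, 0, 0], 3.75], [[-0.2, 0.1, -5.5], [0, 0, 0], 3.75]])

```text
t: 5.75
tool_pos: [0.5357, 0.0399, 0.2127]
tcp_rot: [0.698, 0.113, 0.698, -0.113]
force: [-0.2, 0.4, 0.5]
width: 0.438
```

```bash
python3 - <<'E'
from fit2 import *
s=snap('wrist','w3'); snap('side','side3'); print(manip.get_state()['tool_pos'],manip.get_state()['force'])
a=s['color'][:,:,::-1][100:320,150:370]; b=cv2.imread('pics/side3.png')[140:250,215:325]
cv2.imwrite('pics/w3b.png',np.hstack([cv2.resize(a,(400,400),interpolation=3),cv2.resize(b,(400,400),interpolation=3)]))
E
```

```text
[0.53662087 0.0398657  0.21402688] [-0.10583446 -0.0320524   0.63635302]
```

View pics/w3b.png

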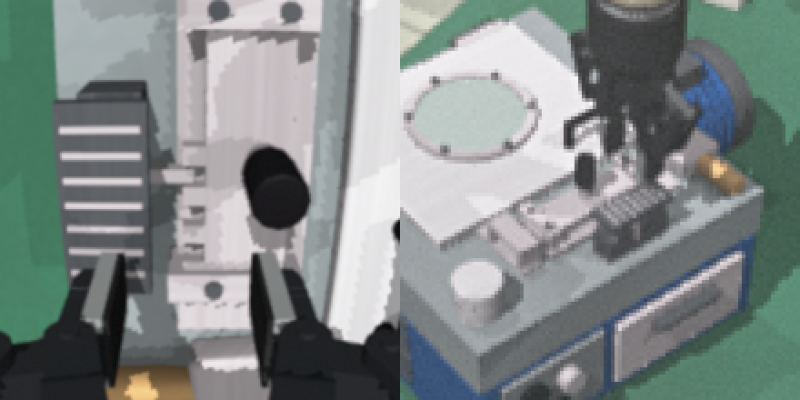

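The view shows the left finger over the cap's near end, and the right finger in line with the knob with about 8 mm of gap. I'll shift 3 mm towards the knob and press the catch.

Request:
servo_tool(rows=[[[0.1, 0.3, -0.5], [0, 0, 0], 3.75], [[0.1, 0.3, -1], [0, 0, 0], 3.75], [[0.1, 0.3, -1.5], [0, 0, 0], 3.75], [[0.1, 0.3, -1.9], [0, 0, 0], 3.75], [[0.1, 0.3, -1.9], [0, 0, 0], 3.75]])

```text
t: 6.35
tool_pos: [0.5376, 0.043, 0.1949]
tcp_rot: [0.699, 0.113, 0.698, -0.113]
force: [-0.4, 1.5, 7.0]
width: 0.438
```

Request:
servo_tool(rows=[[[0, 0, -0.2], [0, 0, 0], 3.75], [[0, 0, -0.35], [0, 0, 0], 3.75], [[0, 0, -0.35], [0, 0, 0], 3.75], [[0, 0, -0.35], [0, 0, 0], 3.75]])

```text
t: 6.75
tool_pos: [0.5376, 0.043, 0.1921]
tcp_rot: [0.699, 0.113, 0.697, -0.113]
force: [-0.4, 1.4, 6.5]
width: 0.433
```

Request:
servo_tool(rows=[[[0.12, 0.38, -0.1], [0, 0, 0], 3.75], [[0.25, 0.76, -0.1], [0, 0, 0], 3.75], [[0.37, 1.14, -0.1], [0, 0, 0], 3.75], [[0.5, 1.52, -0.1], [0, 0, 0], 3.75], [[0.62, 1.9, -0.1], [0, 0, 0], 3.75], [[0.62, 1.9, -0.1], [0, 0, 0], 3.75]])

```text
t: 7.35
tool_pos: [0.5434, 0.0601, 0.1909]
tcp_rot: [0.698, 0.111, 0.698, -0.114]
force: [-1.6, -4.8, 7.9]
width: 0.441
```

Request:
servo_tool(rows=[[[0.12, 0.38, 0], [0, 0, 0], 3.75], [[0.25, 0.76, 0], [0, 0, 0], 3.75], [[0.37, 1.14, 0], [0, 0, 0], 3.75], [[0.48, 1.5, 0], [0, 0, 0], 3.75], [[0.48, 1.5, 0], [0, 0, 0], 3.75]])

```text
t: 7.85
tool_pos: [0.5481, 0.0743, 0.1909]
tcp_rot: [0.698, 0.111, 0.698, -0.114]
force: [-1.7, -6.9, 6.9]
width: 0.436
```

Request:
servo_tool(rows=[[[0.1, 0.3, 0], [0, 0, 0], 3.75], [[0.1, 0.3, 0], [0, 0, 0], 3.75]])

```text
t: 8.05
tool_pos: [0.5482, 0.0744, 0.191]
tcp_rot: [0.698, 0.108, 0.698, -0.116]
force: [-4.6, -14.6, 9.9]
width: 0.442
```

It came to a stop after about 33 mm of travel, with the side force rising to 15 N. I'll check the bolt by picture before letting go.

```bash
python3 - <<'E'
from fit2 import *
s=snap('wrist','w4'); snap('side','side4')
a=s['color'][:,:,::-1].copy(); p=np.load('p2.npy')
for m in((-85,15,218),): print((fe(load('w4'),W(p,m))-[150,100])*400/220)
a=a[100:320,150:370]; b=cv2.imread('pics/side4.png')[140:250,215:325]
cv2.imwrite('pics/w4b.png',np.hstack([cv2.resize(a,(400,400),interpolation=3),cv2.resize(b,(400,400),interpolation=3)]))
E
```

```text
[295.90857124 261.5183368 ]
```

View pics/w4b.png

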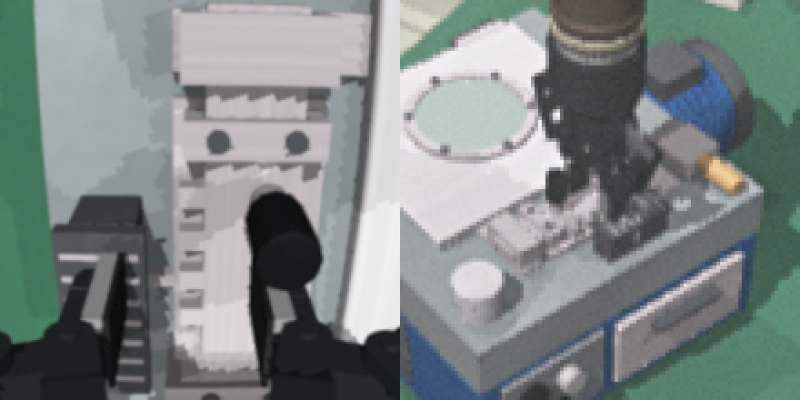

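The bolt is home: the knob top is at (288,258) against a predicted (296,261), and the bar end shows beyond the keeper. I'll lift straight up, keeping a light push on the knob, so the catch can lock.

Request:
servo_tool(rows=[[[-0.05, -0.2, 0.6], [0, 0, 0], 3.75], [[-0.05, -0.2, 1.2], [0, 0, 0], 3.75], [[-0.05, -0.2, 1.8], [0, 0, 0], 3.75], [[-0.2, -0.6, 2.6], [0, 0, 0], 3.75], [[-0.3, -1, 4], [0, 0, 0], 3.75], [[-0.5, -1.5, 7], [0, 0, 0], 3.75], [[-1, -3, 10], [0, 0, 0], 3.75], [[-1.5, -5, 13], [0, 0, 0], 3.75], [[-1.5, -5, 13], [0, 0, 0], 3.75], [[-1.5, -5, 13], [0, 0, 0], 3.75]])

```text
t: 9.15
tool_pos: [0.5347, 0.0297, 0.3217]
tcp_rot: [0.699, 0.114, 0.697, -0.113]
force: [0.3, 0.5, -0.2]
width: 0.438
```

```bash
python3 - <<'E'
from fit2 import *
s=snap('wrist','w5'); snap('side','side5'); p=np.load('p2.npy'); w=load('w5')
print(manip.get_state()['tool_pos'],manip.get_state()['force'])
a=s['color'][:,:,::-1][60:280,150:370]; b=cv2.imread('pics/side5.png')[140:250,215:325]
for n,m in dict(knobhome=(-85,15,218),knobmid=(-85,0,218),catchup=(-137,-21.5,204),keeper=(-90,63,186),catchmid=(-137,-21.5,198)).items(): print(n,((fe(w,W(p,m))-[150,60])*400/220).round(1),((proj(c,W(p,m))-[215,140])*400/110+[400,0]).round(1))
cv2.imwrite('pics/w5b.png',np.hstack([cv2.resize(a,(400,400),interpolation=3),cv2.resize(b,(400,400),interpolation=3)]))
E
```

```text
[0.533403   0.03026388 0.31910897] [-0.5450338   0.65694295 -0.81417932]
knobhome [242.6  99.3] [551.2 174.1]
knobmid [242.1 131.6] [565.7 166.3]
catchup [133.1 171.6] [626.7 202.4]
keeper [226.5   2.1] [508.2 231.5]
catchmid [134.2 169.2] [626.5 207.7]
```

View pics/w5b.png

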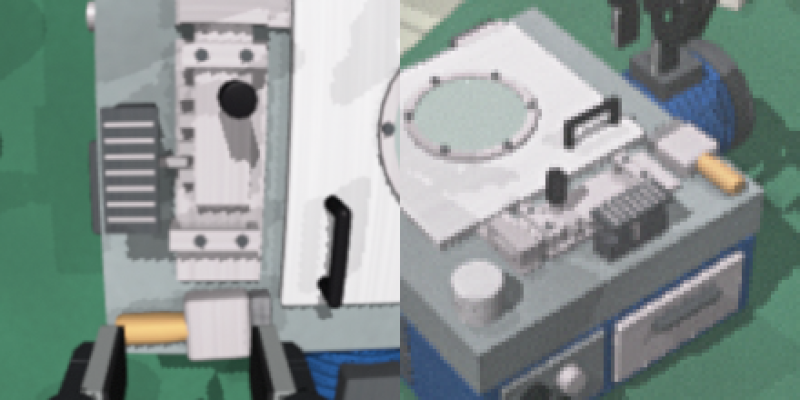

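The knob is at home in both views: wrist (237,98) against a predicted (243,99), with mid-travel predicted at y = 132. I'll compare the cap's height with earlier side pictures.

```bash
python3 - <<'E'
from h import *
g=lambda f:cv2.cvtColor(cv2.imread(f'pics/{f}.png'),cv2.COLOR_BGR2GRAY)
G={f:cv2.resize(g(f),None,fx=4,fy=4,interpolation=3) for f in('side0','side2','side3','side5')}
def m(a,b,x0,y0,x1,y1):
    T=G[a][y0*4:y1*4,x0*4:x1*4]; S=G[b][(y0-6)*4:(y1+6)*4,(x0-6)*4:(x1+6)*4]
    r=cv2.minMaxLoc(cv2.matchTemplate(S,T,cv2.TM_CCOEFF_NORMED)); return (np.array(r[3])/4-6,round(r[1],3))
for b in('side2','side3','side5'): print(b,'cap',m('side0',b,267,189,290,205),'tin',m('side0',b,226,210,248,230))
E
```

```text
side2 cap (array([0., 0.]), 0.984) tin (array([0., 0.]), 0.975)
side3 cap (array([0., 0.]), 0.955) tin (array([0., 0.]), 0.974)
side5 cap (array([0., 0.]), 0.798) tin (array([0., 0.]), 0.977)
```

The cap shows zero shift from its up position; half down would be about 1.5 px. The robot is 12 cm clear with zero force, so I'm handing in.

```bash
python3 -c "
from station import manip
print(manip.hand_in())"
```

```text
the job is handed in; nothing more can be done
None
```

I shut the cover, bolted it and handed the job in at about 9 s of the 54 s. No verdict is reported, so what follows is from my own checks.

**What I did**
- **Cover:** I pushed it down with the shut fingertips until it stopped at z = 0.173 m with 16 N, which is where the press point should be when shut.
- **Bolt:** I held the catch down at about 7 N with one fingertip while the other pushed the knob 33 mm along, until it hit the stop at about 15 N.
- **Release:** I lifted straight up so the catch could spring back, and moved the arm clear.

**Last checks**
- **Bolt:** the knob is at its home position in both views, within about 3 mm. Just before release the bar's end showed beyond the keeper.
- **Catch:** the cap shows no shift from its up position. The picture match was weaker than before (0.80 against 0.96–0.98), probably because the knob and shadows around it had changed.
- **Bystanders:** the tin has not moved. The brush looked in place by eye; I did not measure the others, and the arm went nowhere near them.
- **Robot:** wrist force was near zero, with the tool about 12 cm above the catch and knob.

**One disagreement:** the first side-camera fit of the mill was about 6 mm off in y compared with the wrist camera, so I corrected it before pressing anything.

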